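Switch on the induction hob and slide the saucepan's zone up to boost

ROBOT

A 6-joint arm with a two-finger parallel gripper is mounted at the origin on the work surface. World frame = base frame: x ahead of the robot, y to its left, z up, the work surface at z = 0. Lengths are in mm, angles in rad, forces in N, time in s.
With the tool pointing down it reaches from about 350 to 950 mm from the base axis. Payload 17.4 kg.
Tool frame: the origin (TCP) lies between the finger pads, 19 mm behind the fingertips; this is the grasp point; z points along the fingers, y is the line along which they close (so a half turn about z gives the same grasp; the last joint's range is limited). The gripper opens to 93 mm and grips with 3 to 60 N. Pads are 15 mm wide; open, the fingers measure 128 mm over their backs; the gripper's body (75 mm by 188 mm) begins 65 mm behind the grasp point.
Start: joints at [1.083, 0.116, 1.442, -0, 1.584, -0.038], TCP at [293.489, 607.863, 237.446] pointing down, gripper open.
Joint ranges: [-2.83, 2.83], [-0.83, 2.19], [0.07, 2.5], [-1.14, 4.28], [0.01, 3], [-2.97, 2.97]. Speed limits (rad/s): [1.89, 1.89, 2.22, 3.14, 3.14, 3.14].

INTERFACE

Orientations are given as [roll, pitch, yaw] about the fixed x, y, z axes, in that order (R = Rz(yaw) Ry(pitch) Rx(roll)).
In Python, from workcell import status, cams, ticket gives the robot as it stands.
- The arm moves only by the tool play_rows, never from a script. Its argument "targets" is a list of rows, each an object of numbers: "x", "y", "z": the shift along the tool's x, y, z in cm; "yaw": the turn about the tool's z in degrees; "gripper": the opening, from 0 (shut) to 1 (fully open). In form: [{"x": .., "y": .., "z": .., "yaw": .., "gripper": ..}, ...]. A call has 1 to 8 rows; each row is the pose to reach, as a shift and turn from the pose commanded when the call began, along the tool's axes at that moment; what a row does not reach only later rows make up. A row lasts 1/10 s, in which the tool goes at most 50 mm and 8.59 degrees, less where a joint would pass 70% of its speed; a pose out of reach is approached as far as the arm can. A call with a gripper value outside its range is refused whole. The fingers move at their own pace and stop on an object; "squeeze" is the grip in N (left out, the last holds). Time passes only in rows, so rows that repeat a pose let the fingers close. It gives the time, the measured TCP pose, the force, the opening and the grip force at its end, in the units of the state.
- status.observe(): the state, without advancing time (a new reading comes with each control period).
- cams.camera(name): name is "scene" or "top" or "wrist"; returns a dict with "frame" (384x512x3 uint8, red, green, blue), "intrinsics" (3x3 intrinsics, pixels), "R" (3x3) and "t" (3): a world point X has camera coordinates R X + t; the wrist camera has in their place "T_tool_cam" (4x4, takes a point from camera to tool coordinates, whose origin is the TCP and whose axes are the flange's). Camera axes: x right, y down, z forward; pixel columns grow to the right and rows downward; lengths in mm; the calibration is good to about 2 mm. A picture is of the moment at which its call begins: read the wrist's pose just before it. There is no depth.
- ticket.hand_in(): hands the job in; it is judged then, once.
The state is a dict: "time_s": time; "joints": joint angles; "joint_velocities": joint speeds; "joint_efforts": joint torques, N m; "eef_pos": TCP position; "tcp_rot": TCP orientation; "contact_force": force on the tool from outside, world axes, zero at the start; "wrist_torque": the same for the moment, N m; "finger_gap": finger opening in mm; "grasp_force": force on a finger pad.
Only numpy, scipy, OpenCV 4.12 (cv2) and the standard library are available. Lean on these libraries where they do the work, as an engineer would, in place of code of your own. Each camera call takes 0.05 s, during which the arm holds its last target. There are 200 camera calls.

TASK

Turn the saucepan's zone of the induction hob up to boost: hold a fingertip on the round on/off key for about a second, then touch the touch strip in front of the saucepan at its first, shortest mark and slide lightly along it, in contact over every mark, up to the last, longest mark. Keep the fingertip resting there: the program finishes while still touching that last mark. Do not touch the other zone's strip, press lightly throughout, and leave the pans and the things around the hob where they stand.

Things in the scene. Friction and masses are not known exactly. Their poses are not given: they have to be found in the camera images.
- hob: Two-zone induction hob fixed on the worktop: steel case, flat rigid black glass top 65 mm up, 600 mm wide (y), 360 mm deep (x); yaw up to 0.2 rad. Origin: centre of underside; x away from the robot, y left. Grey printed rings mark the zones, centres x +45, y +150 (left) and -150 mm (right). Controls along the edge nearest the robot: key in the middle, a strip each side; nothing moves or lights up.
- power_key: On/off key: white power symbol 18 mm across, printed flush on the glass; touch area 28 mm (x) by 32 mm (y). Origin: its centre, on the glass surface, 65 mm above the worktop; axes as the hob's, at hob x -145, y 0 mm. Touches are judged by fingertip contact and by where the point between the two fingers (TCP) is: close the fingers and point them straight down.
- strip_left: Touch strip of the left zone, flush in the glass, 28 mm (x) by 170 mm (y), nine white printed bars 18 mm apart along y: first, shortest (lowest power) at y +72 mm, its left end; last, longest (boost) at y -72 mm, its right end. Bars 5 mm wide, 5 to 19 mm long. Origin: centre, on the glass surface, 65 mm above the worktop; axes as the hob's, at hob x -145, y +150 mm.
- strip_right: Touch strip of the right zone, same sizes and direction as the left one: first, shortest bar at y +72 mm (left end, nearer the on/off key), last, longest bar (boost) at y -72 mm (right end). Origin: centre, on the glass surface, 65 mm above the worktop; axes as the hob's, at hob x -145, y -150 mm.
- saucepan: Lidded steel saucepan, loose on one zone (left or right varies), 164 mm across, lid rim 83 mm and knob 113 mm above its base; black handle to 243 mm from its axis along its +x, away from the robot. Origin: centre of its base, on the glass. Its y in the hob's frame tells the strip: positive left, negative right. Not to be touched.
- frying_pan: Open dark frying pan, 206 mm across the rim, 42 mm high, on the other zone; black handle reaching 268 mm from its axis along its +x, away from the robot. Origin: centre of its base, on the glass. Not to be touched.
- spatula: Wooden spatula, 250 mm long, lying on the glass between the two zones, behind the control band, along its x. Origin: on its underside. Not to be touched.
- mug: White mug, 80 mm across, 92 mm high, on the worktop beside the left end of the hob. Origin: centre of its base.
- pepper_mill: Dark wooden pepper mill, 52 mm across, 126 mm high, on the worktop beside the right end of the hob. Origin: centre of its base.
- salt_bowl: Small blue salt bowl, 76 mm across, 35 mm high, on the worktop between robot and hob. Origin: centre of its base.

How it is judged (in metres and radians):
On the way, in this order (a step that is already met when the one before it is completed fails the run):
1. the fingertips rest on the on/off key (contact, within 14 mm of its centre) for 0.6 s (contact force between the fingers and power_key above 0.2 N and horizontal distance between the grasp point and power_key below 0.014 m), for 0.6 s.
2. the fingertips touch the first (lowest) mark of the saucepan's strip (within 7 mm along, 14 mm outward at the ends, 16 mm across) (((y of saucepan in the frame of hob above 0 m and contact force between the fingers and strip_left above 0.2 N and y of the grasp point in the frame of strip_left between 0.0645 and 0.086 m and x of the grasp point in the frame of strip_left between -0.016 and 0.016 m) or (y of saucepan in the frame of hob below 0 m and contact force between the fingers and strip_right above 0.2 N and y of the grasp point in the frame of strip_right between 0.0645 and 0.086 m and x of the grasp point in the frame of strip_right between -0.016 and 0.016 m))).
3. the fingertips touch the second mark of the saucepan's strip (within 7 mm along, 14 mm outward at the ends, 16 mm across) (((y of saucepan in the frame of hob above 0 m and contact force between the fingers and strip_left above 0.2 N and y of the grasp point in the frame of strip_left between 0.0465 and 0.0615 m and x of the grasp point in the frame of strip_left between -0.016 and 0.016 m) or (y of saucepan in the frame of hob below 0 m and contact force between the fingers and strip_right above 0.2 N and y of the grasp point in the frame of strip_right between 0.0465 and 0.0615 m and x of the grasp point in the frame of strip_right between -0.016 and 0.016 m))).
4. the fingertips touch the third mark of the saucepan's strip (within 7 mm along, 14 mm outward at the ends, 16 mm across) (((y of saucepan in the frame of hob above 0 m and contact force between the fingers and strip_left above 0.2 N and y of the grasp point in the frame of strip_left between 0.0285 and 0.0435 m and x of the grasp point in the frame of strip_left between -0.016 and 0.016 m) or (y of saucepan in the frame of hob below 0 m and contact force between the fingers and strip_right above 0.2 N and y of the grasp point in the frame of strip_right between 0.0285 and 0.0435 m and x of the grasp point in the frame of strip_right between -0.016 and 0.016 m))).
5. the fingertips touch the fourth mark of the saucepan's strip (within 7 mm along, 14 mm outward at the ends, 16 mm across) (((y of saucepan in the frame of hob above 0 m and contact force between the fingers and strip_left above 0.2 N and y of the grasp point in the frame of strip_left between 0.0105 and 0.0255 m and x of the grasp point in the frame of strip_left between -0.016 and 0.016 m) or (y of saucepan in the frame of hob below 0 m and contact force between the fingers and strip_right above 0.2 N and y of the grasp point in the frame of strip_right between 0.0105 and 0.0255 m and x of the grasp point in the frame of strip_right between -0.016 and 0.016 m))).
6. the fingertips touch the fifth mark of the saucepan's strip (within 7 mm along, 14 mm outward at the ends, 16 mm across) (((y of saucepan in the frame of hob above 0 m and contact force between the fingers and strip_left above 0.2 N and y of the grasp point in the frame of strip_left between -0.0075 and 0.0075 m and x of the grasp point in the frame of strip_left between -0.016 and 0.016 m) or (y of saucepan in the frame of hob below 0 m and contact force between the fingers and strip_right above 0.2 N and y of the grasp point in the frame of strip_right between -0.0075 and 0.0075 m and x of the grasp point in the frame of strip_right between -0.016 and 0.016 m))).
7. the fingertips touch the sixth mark of the saucepan's strip (within 7 mm along, 14 mm outward at the ends, 16 mm across) (((y of saucepan in the frame of hob above 0 m and contact force between the fingers and strip_left above 0.2 N and y of the grasp point in the frame of strip_left between -0.0255 and -0.0105 m and x of the grasp point in the frame of strip_left between -0.016 and 0.016 m) or (y of saucepan in the frame of hob below 0 m and contact force between the fingers and strip_right above 0.2 N and y of the grasp point in the frame of strip_right between -0.0255 and -0.0105 m and x of the grasp point in the frame of strip_right between -0.016 and 0.016 m))).
8. the fingertips touch the seventh mark of the saucepan's strip (within 7 mm along, 14 mm outward at the ends, 16 mm across) (((y of saucepan in the frame of hob above 0 m and contact force between the fingers and strip_left above 0.2 N and y of the grasp point in the frame of strip_left between -0.0435 and -0.0285 m and x of the grasp point in the frame of strip_left between -0.016 and 0.016 m) or (y of saucepan in the frame of hob below 0 m and contact force between the fingers and strip_right above 0.2 N and y of the grasp point in the frame of strip_right between -0.0435 and -0.0285 m and x of the grasp point in the frame of strip_right between -0.016 and 0.016 m))).
9. the fingertips touch the eighth mark of the saucepan's strip (within 7 mm along, 14 mm outward at the ends, 16 mm across) (((y of saucepan in the frame of hob above 0 m and contact force between the fingers and strip_left above 0.2 N and y of the grasp point in the frame of strip_left between -0.0615 and -0.0465 m and x of the grasp point in the frame of strip_left between -0.016 and 0.016 m) or (y of saucepan in the frame of hob below 0 m and contact force between the fingers and strip_right above 0.2 N and y of the grasp point in the frame of strip_right between -0.0615 and -0.0465 m and x of the grasp point in the frame of strip_right between -0.016 and 0.016 m))).
10. the fingertips touch the ninth (highest) mark of the saucepan's strip (within 7 mm along, 14 mm outward at the ends, 16 mm across) (((y of saucepan in the frame of hob above 0 m and contact force between the fingers and strip_left above 0.2 N and y of the grasp point in the frame of strip_left between -0.086 and -0.0645 m and x of the grasp point in the frame of strip_left between -0.016 and 0.016 m) or (y of saucepan in the frame of hob below 0 m and contact force between the fingers and strip_right above 0.2 N and y of the grasp point in the frame of strip_right between -0.086 and -0.0645 m and x of the grasp point in the frame of strip_right between -0.016 and 0.016 m))).
At the end, for the whole second after the job is handed in: The fingertips are still in contact (0.2 to 30 N) with the last, longest mark of the touch strip in front of the saucepan, centred within 7 mm inward and 14 mm outward of it along the strip and 16 mm across, and no pan or bystander has moved more than 12 mm from its start (((y of saucepan in the frame of hob above 0 m and contact force between the fingers and strip_left above 0.2 N and y of the grasp point in the frame of strip_left between -0.086 and -0.0645 m and x of the grasp point in the frame of strip_left between -0.016 and 0.016 m) or (y of saucepan in the frame of hob below 0 m and contact force between the fingers and strip_right above 0.2 N and y of the grasp point in the frame of strip_right between -0.086 and -0.0645 m and x of the grasp point in the frame of strip_right between -0.016 and 0.016 m)) and contact force between the fingers and hob below 30 N and not (distance of any of saucepan, frying_pan, spatula, mug, pepper_mill, salt_bowl from where it was at the start of the episode above 0.012 m)); the arm keeps its last pose, push and grip.
It fails at once if the other zone's strip is touched ((y of saucepan in the frame of hob above 0 m and contact force between the fingers and strip_right above 0.3 N) or (y of saucepan in the frame of hob below 0 m and contact force between the fingers and strip_left above 0.3 N)).
It fails at once if the glass is pressed with more than 30 N (contact force between any of the arm, the fingers and hob above 30 N).
It fails at once if a pan or a bystander is moved more than 12 mm (pushed, lifted or carried) (distance of any of saucepan, frying_pan, spatula, mug, pepper_mill, salt_bowl from where it was at the start of the episode above 0.012 m).
It also fails if it takes over 70 s, if anything falls off the work surface, if the arm or the gripper's body presses on something with over 40 N, if the wrist force passes 120 N, or if a joint passes its speed limit or range.

## Working session

There is one attempt and no reset: what is moved stays moved. The work goes in short steps, Python scripts to look and compute and a tool call to move; the robot and the scene stay as the last step left them, time stands still between calls to the robot, and variables do not carry over. Pictures are saved under pics/ and viewed, at most 10 in all, crops included, and the job is handed in when it is done.

Besides the shell and the picture viewer there is one more tool, called after "Emit:" in YAML: its name, and indented under it one key for each argument. play_rows: Moves the arm, as the interface text tells. Its arguments: {"type":"object","properties":{"targets":{"type":"array","items":{"type":"object","properties":{"x":{"type":"number"},"y":{"type":"number"},"z":{"type":"number"},"yaw":{"type":"number"},"gripper":{"type":"number"}}}},"squeeze":{"type":"number"}},"required":["targets"]}

```bash
mkdir -p pics; python3 - <<'E'
from workcell import status,cams
import cv2
s=status.observe();print(s)
for n in("top","scene"):
    c=cams.camera(n);cv2.imwrite(f"pics/{n}0.png",c["frame"][...,::-1]);print(n,c["intrinsics"],c["R"],c["t"])
E
```

```text
{'time_s': 0.0, 'joints': array([ 1.08322260e+00,  1.16487875e-01,  1.44228083e+00,  5.85773302e-06,
        1.58400720e+00, -3.77964189e-02]), 'joint_velocities': array([ 0.00037781,  0.00032544,  0.00057234, -0.00245291, -0.0008798 ,
        0.00198745]), 'joint_efforts': array([ 2.52389516e-03, -7.21277833e+01, -6.22602797e+01,  7.81326857e-02,
        2.40106008e-02,  1.12189196e-05]), 'eef_pos': array([293.38126301, 607.69630044, 236.6942334 ]), 'tcp_rot': array([-3.14041047e+00, -5.05652657e-05,  2.69181538e+00]), 'contact_force': array([0.21961129, 0.15393052, 0.12115181]), 'wrist_torque': array([0.00911312, 0.01210576, 0.0277756 ]), 'grasp_force': 0.0, 'finger_gap': 93.02982477629506}
top [[433.75335065   0.         255.64596201]
 [  0.         433.75335065 187.10734726]
 [  0.           0.           1.        ]] [[-0.0200093  -0.99964352  0.01767643]
 [-0.99270565  0.0177618  -0.11924768]
 [ 0.1188912  -0.01993356 -0.99270718]] [  11.09059389  585.48512936 1265.6693519 ]
scene [[375.0050622    0.         255.02825982]
 [  0.         375.0050622  192.23052252]
 [  0.           0.           1.        ]] [[ 0.65332875  0.757067    0.00333069]
 [ 0.41182317 -0.35169402 -0.84066223]
 [-0.63526625  0.55060047 -0.54154955]] [-378.96247887 -169.87440126 1424.52646628]
```

View pics/top0.png

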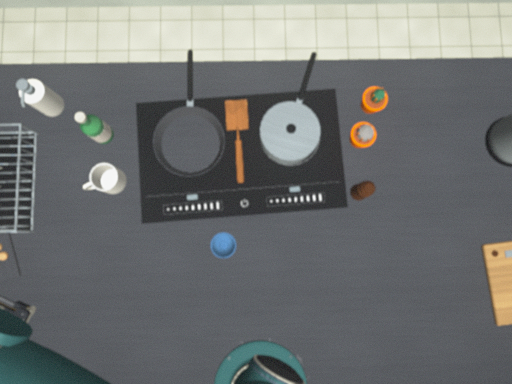

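View pics/scene0.png

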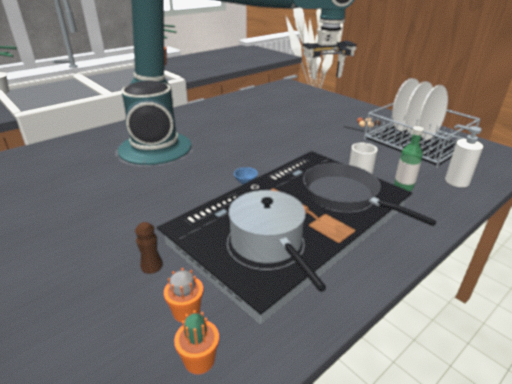

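The top view shows the saucepan on the right zone (~290,132). The key is at ~(244,203) and the right strip runs from ~(268,201) to (324,197). Next I'll measure the marks on the z=65 plane.

```bash
cat > h.py <<'E'
import numpy as np
def cast(c,uv,z):
    d=np.linalg.inv(c["intrinsics"])@np.array([uv[0],uv[1],1.]);d=c["R"].T@d;o=-c["R"].T@c["t"]
    return o+d*(z-o[2])/d[2]
E
python3 - <<'E'
from workcell import cams
import cv2,numpy as np
from h import cast
c=cams.camera("top");f=c["frame"]
cv2.imwrite("pics/crop.png",cv2.resize(f[180:225,135:355],None,fx=3.6,fy=3.6,interpolation=cv2.INTER_CUBIC)[...,::-1])
m=np.zeros(f.shape[:2],np.uint8);roi=f[180:225,135:350].min(2);m[180:225,135:350]=roi>110
n,l,s,ce=cv2.connectedComponentsWithStats(m)
for i in range(1,n):
    print(s[i],ce[i].round(1),cast(c,ce[i],65).round(1))
# hob outline
g=(f.max(2)<45).astype(np.uint8);g[:70]=0;g[230:]=0
k=max(cv2.findContours(g,0,2)[0],key=cv2.contourArea);r=cv2.minAreaRect(k);print(r)
for p in cv2.boxPoints(r):print(p,cast(c,p,65).round(1))
E
```

```text
[289 186  11   6  57] [294.3 188.6] [ 575.5 -112.8   65. ]
[318 193   4   9  30] [319.6 196.8] [ 550.  -186.1   65. ]
[187 194  11   6  61] [192.  196.6] [557.4 186.5  65. ]
[300 195   4   7  24] [301.4 198.5] [ 546.2 -132.6   65. ]
[306 195   4   7  26] [307.5 198. ] [ 547.2 -150.5   65. ]
[312 194   4   8  27] [313.6 197.4] [ 548.6 -168.3   65. ]
[288 197   4   6  16] [289.2 199.5] [543.8 -96.9  65. ]
[294 196   4   7  20] [295.3 199. ] [ 544.9 -114.6   65. ]
[240 199   9   9  46] [244.1 203.1] [535.6  35.3  65. ]
[270 199   3   4  10] [271.  200.8] [540.9 -43.4  65. ]
[275 199   4   4  13] [276.8 200.5] [541.6 -60.5  65. ]
[282 198   3   5  13] [283.  199.7] [543.5 -78.6  65. ]
[216 201   4   9  32] [217.4 205. ] [531.6 112.9  65. ]
[197 203   4   7  24] [198.5 206.2] [528.9 167.7  65. ]
[203 203   4   7  24] [204.8 205.9] [529.7 149.7  65. ]
[210 202   4   8  27] [211.3 205.5] [530.4 130.6  65. ]
[185 205   4   6  18] [186.3 207.5] [526.  203.1  65. ]
[191 204   4   7  24] [192.5 207. ] [527.1 185.2  65. ]
[173 207   3   4  12] [174.  208.5] [523.7 238.8  65. ]
[179 206   4   5  15] [180.2 207.9] [525.2 220.8  65. ]
[166 208   4   3  10] [167.8 209. ] [522.6 256.7  65. ]
((491.0866394042969, 146.1858673095703), (35.43890380859375, 8.468215942382812), 73.1416015625)
[481.89572 130.45584] [ 741.2 -682.4   65. ]
[490.00003 128.     ] [ 748.3 -707.6   65. ]
[500.27756 161.9159 ] [ 644.5 -729.8   65. ]
[492.17325 164.37173] [ 637.5 -704.7   65. ]
```

View pics/crop.png

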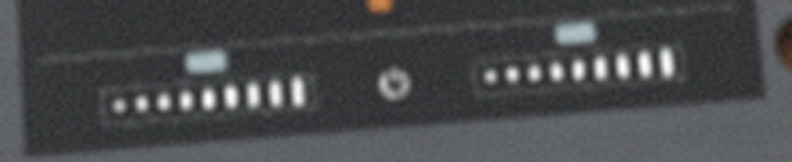

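Emit:
play_rows:
  targets:
    - {"x": -5.5,"y": -4.8,"z": 0,"yaw": -4,"gripper": 0}
    - {"x": -11,"y": -9.6,"z": 0,"yaw": -10,"gripper": 0}
    - {"x": -16.5,"y": -14.5,"z": 0,"yaw": -15,"gripper": 0}
    - {"x": -22,"y": -19.3,"z": 0,"yaw": -20,"gripper": 0}
    - {"x": -27.5,"y": -24.1,"z": 0,"yaw": -25,"gripper": 0}
    - {"x": -33,"y": -29,"z": 0,"yaw": -29.3,"gripper": 0}
    - {"x": -38.5,"y": -33.8,"z": 0,"yaw": -29.3,"gripper": 0}
    - {"x": -46.7,"y": -41,"z": 0,"yaw": -29.3,"gripper": 0}
  squeeze: 5

```text
time_s: 0.95
eef_pos: [449.7, 237.6, 237.4]
tcp_rot: [3.142, 0.0, -3.08]
contact_force: [0.7, -0.1, -0.3]
finger_gap: 33.3
grasp_force: 0.0
```

Emit:
play_rows:
  targets:
    - {"x": -1.6,"y": -4.5,"z": 0,"gripper": 0}
    - {"x": -3.2,"y": -9,"z": 1,"gripper": 0}
    - {"x": -4.8,"y": -13.5,"z": 3,"gripper": 0}
    - {"x": -6.4,"y": -18,"z": 5,"gripper": 0}
    - {"x": -7.4,"y": -20.7,"z": 8,"gripper": 0}
    - {"x": -7.4,"y": -20.7,"z": 10,"gripper": 0}
    - {"x": -7.4,"y": -20.7,"z": 11,"gripper": 0}
    - {"x": -7.4,"y": -20.7,"z": 11,"gripper": 0}

```text
invalid input
```

```bash
python3 - <<'E'
from workcell import cams,status
import cv2,numpy as np
s=status.observe();print(s["eef_pos"],s["tcp_rot"],s["finger_gap"],s["contact_force"])
c=cams.camera("wrist");print(c["T_tool_cam"],c["intrinsics"])
cv2.imwrite("pics/w1.png",c["frame"][...,::-1])
E
```

```text
[449.68565535 237.5989492  237.44922379] [ 3.14150549e+00  2.20961720e-04 -3.07952900e+00] 33.28576851016344 [ 0.74359243 -0.05426228 -0.33454249]
[[-9.97466218e-06 -9.69435996e-01 -2.45344348e-01  6.66738495e+01]
 [ 9.99999766e-01 -1.77395123e-04  6.60290561e-04  1.09746123e+00]
 [-6.83632329e-04 -2.45344284e-01  9.69435771e-01 -1.46775914e+02]
 [ 0.00000000e+00  0.00000000e+00  0.00000000e+00  1.00000000e+00]] [[334.67801625   0.         252.4892325 ]
 [  0.         334.67801625 196.68296176]
 [  0.           0.           1.        ]]
```

View pics/w1.png

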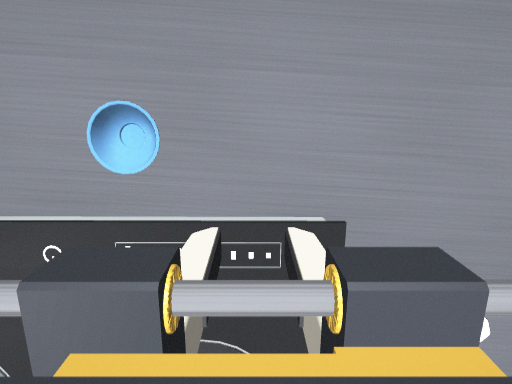

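The move was refused because the yaw field was missing. The wrist view shows the hob square to the tool, with the key at ~(52,254).

Emit:
play_rows:
  targets:
    - {"x": -1.6,"y": -4.5,"z": 0,"yaw": 0,"gripper": 0}
    - {"x": -3.2,"y": -9,"z": 1,"yaw": 0,"gripper": 0}
    - {"x": -4.8,"y": -13.5,"z": 3,"yaw": 0,"gripper": 0}
    - {"x": -6.4,"y": -18,"z": 5,"yaw": 0,"gripper": 0}
    - {"x": -7.4,"y": -20.7,"z": 8,"yaw": 0,"gripper": 0}
    - {"x": -7.4,"y": -20.7,"z": 10,"yaw": 0,"gripper": 0}
    - {"x": -7.4,"y": -20.7,"z": 11,"yaw": 0,"gripper": 0}
    - {"x": -7.4,"y": -20.7,"z": 11,"yaw": 0,"gripper": 0}

```text
time_s: 1.8
eef_pos: [535.5, 37.7, 126.3]
tcp_rot: [3.141, -0.002, -3.08]
contact_force: [-0.5, 0.3, 1.1]
finger_gap: 0.7
grasp_force: 0.0
```

```bash
python3 - <<'E'
from workcell import cams,status
import cv2,numpy as np
s=status.observe();print(s["eef_pos"],s["tcp_rot"],s["finger_gap"],s["contact_force"])
c=cams.camera("wrist")
cv2.imwrite("pics/w2.png",c["frame"][...,::-1])
E
```

```text
[535.49166067  37.74453046 126.33552874] [ 3.14142677e+00 -2.03641500e-03 -3.07988224e+00] 0.7060178302137307 [-0.54946252  0.29449054  1.05857841]
```

View pics/w2.png

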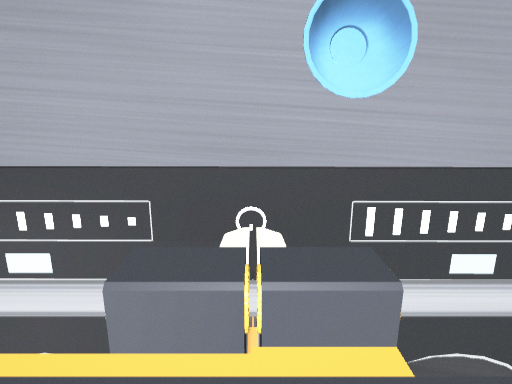

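The closed fingers are just behind the key, whose ring is at ~(251,219). The first right mark is at (131,221) and the last left mark at (370,221). I'll cast these to refine the position.

```bash
python3 - <<'E'
from workcell import cams,status
import cv2,numpy as np
from scipy.spatial.transform import Rotation as Ro
s=status.observe();c=cams.camera("wrist");f=c["frame"]
Rt=Ro.from_euler("xyz",s["tcp_rot"]).as_matrix();T=c["T_tool_cam"]
def cast(u):
    d=Rt@T[:3,:3]@np.linalg.inv(c["intrinsics"])@[u[0],u[1],1];o=s["eef_pos"]+Rt@T[:3,3];return o+d*(65-o[2])/d[2]
m=np.zeros(f.shape[:2],np.uint8);m[203:239]=f[203:239].min(2)>150
n,l,st,ce=cv2.connectedComponentsWithStats(m)
for i in range(1,n):
    if 30<st[i,4]<400: print(st[i],cast(ce[i]).round(1), ((cast(ce[i])-s["eef_pos"])@Rt).round(1))
print("key",cast((251,219)),(cast((251,219))-s["eef_pos"])@Rt)
print(s["eef_pos"])
E
```

```text
[  0 203 153  36 210] [553.4 -63.5  65. ] [ -11.1 -102.4   62.7]
[348 203   4  36  55] [535.  103.3  65. ] [-3.1 65.2 62.7]
[364 206  11  29 245] [533.2 115.8  65. ] [-2.1 77.8 62.7]
[391 207  11  27 226] [532.2 133.7  65. ] [-2.2 95.8 62.7]
[419 208  11  25 208] [530.9 151.7  65. ] [ -2.1 113.8  62.7]
[ 17 210  11  19 158] [ 546.7 -111.6   65. ] [  -1.4 -150.    62.7]
[ 45 211  10  17 141] [545.6 -93.7  65. ] [  -1.4 -132.    62.7]
[446 210  11  21 177] [529.9 169.7  65. ] [ -2.1 131.8  62.7]
[473 211  12  19 159] [528.8 187.6  65. ] [ -2.2 149.8  62.7]
[ 72 213  10  14 115] [544.7 -75.7  65. ] [  -1.7 -114.    62.7]
[501 212  11  17 140] [527.7 205.6  65. ] [ -2.2 167.8  62.7]
[100 214   9  11  91] [543.3 -57.8  65. ] [ -1.4 -96.1  62.7]
[128 215   9   9  73] [542.3 -39.9  65. ] [ -1.5 -78.2  62.7]
key [537.38483593  38.36458436  65.        ] [-1.45857652  0.26180626 62.69920181]
[535.96279488  38.00803561 127.6995739 ]
```

Emit:
play_rows:
  targets:
    - {"x": -0.15,"y": -0.05,"z": 1.5,"yaw": 0,"gripper": 0}
    - {"x": -0.15,"y": -0.05,"z": 3,"yaw": 0,"gripper": 0}
    - {"x": -0.15,"y": -0.05,"z": 3.7,"yaw": 0,"gripper": 0}
    - {"x": -0.15,"y": -0.05,"z": 4.0,"yaw": 0,"gripper": 0}
    - {"x": -0.15,"y": -0.05,"z": 4.0,"yaw": 0,"gripper": 0}
    - {"x": -0.15,"y": -0.05,"z": 4.0,"yaw": 0,"gripper": 0}

```text
time_s: 2.5
eef_pos: [537.8, 37.1, 87.8]
tcp_rot: [-3.142, 0.0, -3.08]
contact_force: [-0.8, 0.4, -0.3]
finger_gap: 0.7
grasp_force: 0.0
```

Emit:
play_rows:
  targets:
    - {"x": 0,"y": 0,"z": 0.1,"yaw": 0,"gripper": 0}
    - {"x": 0,"y": 0,"z": 0.2,"yaw": 0,"gripper": 0}
    - {"x": 0,"y": 0,"z": 0.25,"yaw": 0,"gripper": 0}
    - {"x": 0,"y": 0,"z": 0.3,"yaw": 0,"gripper": 0}
    - {"x": 0,"y": 0,"z": 0.3,"yaw": 0,"gripper": 0}

```text
time_s: 3.0
eef_pos: [537.6, 37.1, 84.4]
tcp_rot: [3.142, -0.0, -3.08]
contact_force: [0.2, -0.7, -0.4]
finger_gap: 0.5
grasp_force: 0.0
```

Emit:
play_rows:
  targets:
    - {"x": 0,"y": 0,"z": 0.05,"yaw": 0,"gripper": 0}
    - {"x": 0,"y": 0,"z": 0.05,"yaw": 0,"gripper": 0}
    - {"x": 0,"y": 0,"z": 0.1,"yaw": 0,"gripper": 0}
    - {"x": 0,"y": 0,"z": 0.1,"yaw": 0,"gripper": 0}

```text
time_s: 3.4
eef_pos: [537.7, 37.1, 84.0]
tcp_rot: [-3.142, 0.0, -3.08]
contact_force: [-4.9, -0.1, 7.2]
finger_gap: 0.4
grasp_force: 3.7
```

Emit:
play_rows:
  targets:
    - {"x": 0,"y": 0,"z": 0,"yaw": 0,"gripper": 0}
    - {"x": 0,"y": 0,"z": 0,"yaw": 0,"gripper": 0}
    - {"x": 0,"y": 0,"z": 0,"yaw": 0,"gripper": 0}
    - {"x": 0,"y": 0,"z": 0,"yaw": 0,"gripper": 0}
    - {"x": 0,"y": 0,"z": 0,"yaw": 0,"gripper": 0}
    - {"x": 0,"y": 0,"z": 0,"yaw": 0,"gripper": 0}
    - {"x": 0,"y": 0,"z": 0,"yaw": 0,"gripper": 0}
    - {"x": 0,"y": 0,"z": 0,"yaw": 0,"gripper": 0}

```text
time_s: 4.2
eef_pos: [537.7, 37.1, 84.1]
tcp_rot: [-3.142, 0.0, -3.08]
contact_force: [-2.9, -0.3, 6.8]
finger_gap: 0.7
grasp_force: 3.6
```

Emit:
play_rows:
  targets:
    - {"x": 0,"y": 0,"z": 0,"yaw": 0,"gripper": 0}
    - {"x": 0,"y": 0,"z": 0,"yaw": 0,"gripper": 0}

```text
time_s: 4.4
eef_pos: [537.7, 37.1, 84.0]
tcp_rot: [-3.142, 0.0, -3.08]
contact_force: [-3.4, 0.1, 7.2]
finger_gap: 0.8
grasp_force: 3.6
```

Emit:
play_rows:
  targets:
    - {"x": 0,"y": 0,"z": -1.5,"yaw": 0,"gripper": 0}
    - {"x": 0,"y": -3,"z": -1.5,"yaw": 0,"gripper": 0}
    - {"x": 0,"y": -6,"z": -1.5,"yaw": 0,"gripper": 0}
    - {"x": 0,"y": -7.7,"z": -1.5,"yaw": 0,"gripper": 0}
    - {"x": 0,"y": -7.7,"z": -1.5,"yaw": 0,"gripper": 0}
    - {"x": 0,"y": -7.7,"z": -0.7,"yaw": 0,"gripper": 0}
    - {"x": 0,"y": -7.7,"z": -0.3,"yaw": 0,"gripper": 0}
    - {"x": 0,"y": -7.7,"z": -0.3,"yaw": 0,"gripper": 0}

```text
time_s: 5.2
eef_pos: [541.9, -39.0, 85.5]
tcp_rot: [3.141, -0.001, -3.079]
contact_force: [-1.0, -0.8, -0.8]
finger_gap: 0.9
grasp_force: 0.0
```

```bash
python3 - <<'E'
from workcell import cams,status
import cv2,numpy as np
from scipy.spatial.transform import Rotation as Ro
s=status.observe();c=cams.camera("wrist");f=c["frame"]
Rt=Ro.from_euler("xyz",s["tcp_rot"]).as_matrix();T=c["T_tool_cam"]
def cast(u):
    d=Rt@T[:3,:3]@np.linalg.inv(c["intrinsics"])@[u[0],u[1],1];o=s["eef_pos"]+Rt@T[:3,3];return o+d*(65-o[2])/d[2]
cv2.imwrite("pics/w3.png",f[...,::-1])
m=(f.min(2)>150).astype(np.uint8);m[:200]=0;m[300:]=0
n,l,st,ce=cv2.connectedComponentsWithStats(m)
for i in range(1,n):
    if 30<st[i,4]<900: print(st[i],((cast(ce[i])-s["eef_pos"])@Rt).round(1))
print(s["eef_pos"],s["contact_force"])
E
```

```text
[  5 225  16  33 332] [   0.  -126.9   20.5]
[376 224  38  34 405] [ 1.1 77.  20.5]
[ 39 227  15  29 292] [ 1.000e-01 -1.089e+02  2.050e+01]
[210 227  40  38 648] [ 0.6 -9.1 20.5]
[ 74 229  13  26 261] [ -0.3 -90.9  20.5]
[108 230  12  23 233] [ -0.  -72.9  20.5]
[142 232  11  16 162] [  0.8 -55.   20.5]
[176 234  11  14 141] [  0.3 -37.   20.5]
[390 245   6  19  76] [-7.6 76.9 20.5]
[  0 264 120   2 239] [ -13.6 -103.7   20.5]
[244 282  18  18 226] [-30.    1.   20.5]
[541.90937616 -38.96647335  85.5189825 ] [-0.9759379  -0.78515961 -0.82090804]
```

View pics/w3.png

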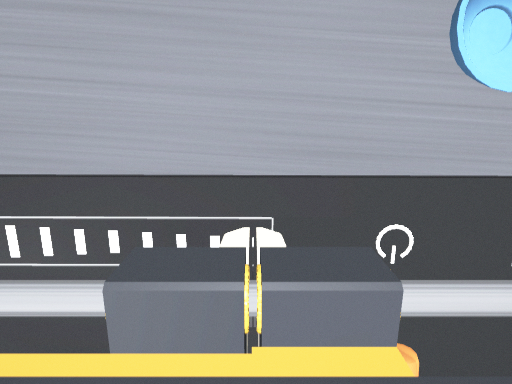

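Emit:
play_rows:
  targets:
    - {"x": 0,"y": -0.1,"z": 0.1,"yaw": 0,"gripper": 0}
    - {"x": 0,"y": -0.1,"z": 0.2,"yaw": 0,"gripper": 0}
    - {"x": 0,"y": -0.1,"z": 0.25,"yaw": 0,"gripper": 0}
    - {"x": 0,"y": -0.1,"z": 0.3,"yaw": 0,"gripper": 0}
    - {"x": 0,"y": -0.1,"z": 0.3,"yaw": 0,"gripper": 0}
    - {"x": 0,"y": -0.1,"z": 0.3,"yaw": 0,"gripper": 0}

```text
time_s: 5.85
eef_pos: [542.5, -40.7, 84.1]
tcp_rot: [3.141, 0.0, -3.08]
contact_force: [-3.2, 2.1, 6.7]
finger_gap: 0.9
grasp_force: 3.3
```

Touching at about 7 N. Now I'll slide slowly.

Emit:
play_rows:
  targets:
    - {"x": 0,"y": -0.4,"z": 0,"yaw": 0,"gripper": 0}
    - {"x": 0,"y": -0.8,"z": 0,"yaw": 0,"gripper": 0}
    - {"x": 0,"y": -1.2,"z": 0,"yaw": 0,"gripper": 0}
    - {"x": 0,"y": -1.6,"z": 0,"yaw": 0,"gripper": 0}
    - {"x": 0,"y": -2.0,"z": 0,"yaw": 0,"gripper": 0}
    - {"x": 0,"y": -2.4,"z": 0,"yaw": 0,"gripper": 0}
    - {"x": 0,"y": -2.8,"z": 0,"yaw": 0,"gripper": 0}
    - {"x": 0,"y": -3.2,"z": 0,"yaw": 0,"gripper": 0}

```text
time_s: 6.65
eef_pos: [544.8, -72.7, 84.1]
tcp_rot: [3.141, 0.001, -3.08]
contact_force: [-0.1, 3.4, 5.8]
finger_gap: 0.4
grasp_force: 2.8
```

Emit:
play_rows:
  targets:
    - {"x": 0,"y": -0.5,"z": 0,"yaw": 0,"gripper": 0}
    - {"x": 0,"y": -1.0,"z": 0,"yaw": 0,"gripper": 0}
    - {"x": 0,"y": -1.5,"z": 0,"yaw": 0,"gripper": 0}
    - {"x": 0,"y": -2.0,"z": 0,"yaw": 0,"gripper": 0}
    - {"x": 0,"y": -2.5,"z": 0,"yaw": 0,"gripper": 0}
    - {"x": 0,"y": -3.0,"z": 0,"yaw": 0,"gripper": 0}
    - {"x": 0,"y": -3.5,"z": 0,"yaw": 0,"gripper": 0}
    - {"x": 0,"y": -4.0,"z": 0,"yaw": 0,"gripper": 0}

```text
time_s: 7.45
eef_pos: [547.2, -112.7, 84.1]
tcp_rot: [3.141, 0.001, -3.08]
contact_force: [0.6, 4.3, 5.5]
finger_gap: 0.5
grasp_force: 2.9
```

Emit:
play_rows:
  targets:
    - {"x": 0,"y": -0.5,"z": 0,"yaw": 0,"gripper": 0}
    - {"x": 0,"y": -1.0,"z": 0,"yaw": 0,"gripper": 0}
    - {"x": 0,"y": -1.5,"z": 0,"yaw": 0,"gripper": 0}
    - {"x": 0,"y": -2.0,"z": 0,"yaw": 0,"gripper": 0}
    - {"x": 0,"y": -2.5,"z": 0,"yaw": 0,"gripper": 0}
    - {"x": 0,"y": -3.0,"z": 0,"yaw": 0,"gripper": 0}
    - {"x": 0,"y": -3.5,"z": 0,"yaw": 0,"gripper": 0}
    - {"x": 0,"y": -4.0,"z": 0,"yaw": 0,"gripper": 0}

```text
time_s: 8.25
eef_pos: [549.7, -152.6, 84.1]
tcp_rot: [3.141, 0.001, -3.08]
contact_force: [-0.3, 4.2, 5.3]
finger_gap: 0.3
grasp_force: 3.0
```

Emit:
play_rows:
  targets:
    - {"x": 0,"y": -0.5,"z": 0,"yaw": 0,"gripper": 0}
    - {"x": 0,"y": -1.0,"z": 0,"yaw": 0,"gripper": 0}
    - {"x": 0,"y": -1.5,"z": 0,"yaw": 0,"gripper": 0}
    - {"x": 0,"y": -2.0,"z": 0,"yaw": 0,"gripper": 0}
    - {"x": 0,"y": -2.5,"z": 0,"yaw": 0,"gripper": 0}
    - {"x": 0,"y": -3.0,"z": 0,"yaw": 0,"gripper": 0}
    - {"x": 0,"y": -3.4,"z": 0,"yaw": 0,"gripper": 0}
    - {"x": 0,"y": -3.4,"z": 0,"yaw": 0,"gripper": 0}

```text
time_s: 9.05
eef_pos: [551.8, -187.0, 84.0]
tcp_rot: [-3.141, 0.001, -3.08]
contact_force: [0.5, -0.4, 5.1]
finger_gap: 0.5
grasp_force: 2.5
```

```bash
python3 - <<'E'
from workcell import cams,status
import cv2
s=status.observe();print(s["eef_pos"],s["contact_force"])
cv2.imwrite("pics/w4.png",cams.camera("wrist")["frame"][...,::-1])
E
```

```text
[ 551.7679101  -186.99176987   84.04402469] [ 0.46349664 -0.41662509  5.0546956 ]
```

View pics/w4.png

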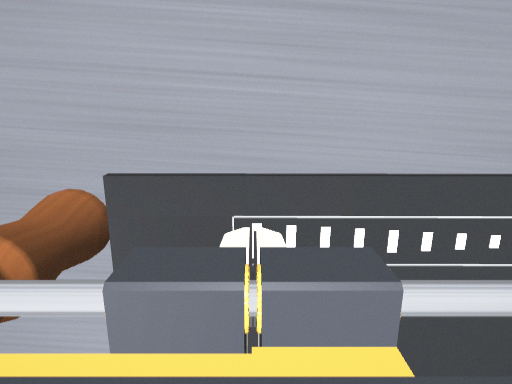

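The fingertips rest on the last mark (~(257,238)), about 2 mm outward of its centre, pressing with 5 N. The pepper mill is clear of the gripper.

```bash
python3 -c "
from workcell import ticket
print(ticket.hand_in())"
```

```text
the job is handed in; nothing more can be done
None
```

I handed the job in with the fingertip resting at about 5 N on the boost mark of the right strip, in front of the saucepan. Before that I held the on/off key for over a second and slid across all nine marks at 5–7 N wherever I read the force; the hand-in returned no verdict.

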